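# Tighten the filter holder's cover crosswise with the cover key

## Robot

A 6-joint arm with a two-finger parallel gripper is mounted at the origin on the work surface. World frame = base frame: x ahead of the robot, y to its left, z up, the work surface at z = 0. Lengths are in m, angles in rad, forces in N, time in s.
With the tool pointing down it reaches from about 0.35 to 1 m from the base axis. Payload 7.1 kg.
Tool frame: the origin (TCP) lies between the finger pads; the fingertips stand ahead of it and the grasp point (between the pads) lies 5 mm behind it (tcp_to_tips is the z of the fingertips in the tool frame, in m); z points along the fingers, x is the direction in which the jaws open and shut, and the axes are right-handed (so a half turn about z gives the same grasp; the last joint's range is limited). The gripper opens to 85 mm and grips with 20 to 120 N. Pads are 22 mm wide; open, the fingers measure 114 mm over their backs; the gripper's body (76 mm by 85 mm) begins 54 mm behind the grasp point. The pads swing forward as they close: fully open they stand 13 mm farther back than shut.
Start: joints at [-1.122, 0.423, 1.63, -0, 1.089, -0.019], TCP at [0.282, -0.558, 0.245] pointing down, gripper open.
Joint ranges: [-3, 3], [-0.9, 2.11], [0.09, 2.58], [-1.31, 4.45], [0.11, 2.69], [-2.54, 2.54]. Speed limits (rad/s): [2.39, 2.39, 3.01, 3.14, 3.14, 3.14].

## Interface

Orientations are given as a unit quaternion [w, x, y, z].
In Python, from rig import * gives the robot as it stands. The module is installed in compiled form; this text tells all that it offers.
- The arm moves only by the shell command python3 -m crank 'ROWS' [FORCE]. ROWS is JSON, one flat list of numbers, 7 for each row, row after row: the turn, a rotation vector about the tool's x, y, z in rad, then the shift along the tool's x, y, z in m, then the opening, from 0 (shut) to 1 (fully open). A call has 1 to 20 rows; each row shifts and turns the commanded pose from where the row before left it, along the tool's axes as they then stand; what a row does not reach is not made up. A row lasts 1/8 s, in which the tool goes at most 62.5 mm and 10.7 degrees, less where a joint would pass 70% of its speed; a pose out of reach is approached as far as the arm can. A call is refused whole if a number of a shift passes 0.0625 or a number of a turn 0.188, either way. A call with a gripper value outside its range is refused whole. The fingers move at their own pace and stop on an object; FORCE is the grip in N (left out, the last holds). Time passes only in rows, so rows that do not move let the fingers close. It gives the time, the measured TCP pose, the force and the opening at its end, in the units of the state.
- observe(): the state, without advancing time (a new reading comes with each control period).
- camera(name): name is "side" or "top" or "wrist"; returns (picture, depth): 480x640x3 uint8, blue, green, red; 480x640 float32, m along the optical axis (not along the pixel's ray), 0 where there is no reading.
- camera_info(name): a dict with "intrinsics" (3x3 intrinsics, pixels), "T" (4x4, takes a point from camera to world coordinates); the wrist camera has in their place "tool_from_camera" (4x4, takes a point from camera to tool coordinates, whose origin is the TCP and whose axes are the tool frame's). Camera axes: x right, y down, z forward; pixel columns grow to the right and rows downward; lengths in m; the calibration is good to about 2 mm. A picture is of the moment at which its call begins: read the wrist's pose just before it. camera_info takes no time and is no camera call.
- close_job(): hands the job in, once; it reports no verdict.
The state is a dict: "time": time; "joint_positions": joint angles; "qd": joint speeds; "joint_torque": joint torques, N m; "eef_pos": TCP position; "ee_rot": TCP orientation; "contact_force": force on the tool from outside, world axes, zero at the start; "torque": the same for the moment, N m; "finger_gap": opening from 0.0 (shut) to 1.0 (fully open).
Only numpy, scipy, OpenCV 4.12 (cv2) and the standard library are available. Lean on these libraries where they do the work, as an engineer would, in place of code of your own. Each camera call takes 0.05 s, during which the arm holds its last target. There are 200 camera calls.

## Task

Use the blue-handled key to tighten the four cover screws of the filter holder clockwise in cross order and in two passes: first bring each screw to about its yellow half-way mark, one opposite pair and then the other pair, and only then go round again in the same crosswise manner, turning each one fully home to its green mark. Turn the screws only with the key, then stand it back upright on the green lid, let go of it, and leave the bottles and the bowl where they are.

Things in the scene. Friction and masses are not known exactly. Their poses are not given: they have to be found in the camera images.
- holder: steel filter holder, fixed: round, 216 mm across, on three legs; cover top flat, 85 mm above the origin (centre of its underside, on the bench). z up. Four cover screws on a circle of 72 mm radius: screw1 at its +x, screw2 at +y, screw3 at -x, screw4 at -y (1 opposite 3, 2 opposite 4). In the middle a red-capped port, 32 mm across, 16 mm above the cover.
- head1 (a point): brass bar-shaped head of screw1, turning with it: 40 mm long (x), 14 wide (y), 16 high; origin on the screw axis at its underside, 4 mm above the cover. Its +x end is marked red on top. On the cover beside it: a yellow mark (red end points there when half-way) and, radially outward, a green one (red end points there when fully tight).
- head2 (a point): brass bar-shaped head of screw2, turning with it: 40 mm long (x), 14 wide (y), 16 high; origin on the screw axis at its underside, 4 mm above the cover. Its +x end is marked red on top. On the cover beside it: a yellow mark (red end points there when half-way) and, radially outward, a green one (red end points there when fully tight).
- head3 (a point): brass bar-shaped head of screw3, turning with it: 40 mm long (x), 14 wide (y), 16 high; origin on the screw axis at its underside, 4 mm above the cover. Its +x end is marked red on top. On the cover beside it: a yellow mark (red end points there when half-way) and, radially outward, a green one (red end points there when fully tight).
- head4 (a point): brass bar-shaped head of screw4, turning with it: 40 mm long (x), 14 wide (y), 16 high; origin on the screw axis at its underside, 4 mm above the cover. Its +x end is marked red on top. On the cover beside it: a yellow mark (red end points there when half-way) and, radially outward, a green one (red end points there when fully tight).
- screw1 (a joint): turn of screw1 in rad, growing clockwise seen from above: starts loose, between 0 and 0.15; 0.55 at the yellow mark; 1.1 fully tight, at a hard stop and the green mark, where the red end points radially outward. It does not rise or sink; it turns against friction of about 0.15 N m and stays where it is left.
- screw2 (a joint): turn of screw2 in rad, growing clockwise seen from above: starts loose, between 0 and 0.15; 0.55 at the yellow mark; 1.1 fully tight, at a hard stop and the green mark, where the red end points radially outward. It does not rise or sink; it turns against friction of about 0.15 N m and stays where it is left.
- screw3 (a joint): turn of screw3 in rad, growing clockwise seen from above: starts loose, between 0 and 0.15; 0.55 at the yellow mark; 1.1 fully tight, at a hard stop and the green mark, where the red end points radially outward. It does not rise or sink; it turns against friction of about 0.15 N m and stays where it is left.
- screw4 (a joint): turn of screw4 in rad, growing clockwise seen from above: starts loose, between 0 and 0.15; 0.55 at the yellow mark; 1.1 fully tight, at a hard stop and the green mark, where the red end points radially outward. It does not rise or sink; it turns against friction of about 0.15 N m and stays where it is left.
- key_centre (a point): centre, half-way up, of the T-shaped steel cover key with blue cross bar, 106 mm tall, 0.25 to 0.45 kg, standing on its two jaws. z up along its shank (14 mm thick), x along the cross bar. The jaws' underside is 53 mm below this point, the bar's middle 43 mm above it.
- key_grip (a point): middle of the key's blue cross bar, where it is gripped: 100 mm long along x, 16 mm wide along y, 20 mm high. Grip it firmly: it must carry the turning moment. Axes as key_centre. A key that still presses on a head can stick to it when lifted; ease it back about 0.1 rad first.
- key_slot (a point): centre of the slot's mouth at the key's underside. Two jaws (44 mm long along x, 10 mm thick) leave a slot 22 mm wide, 24 mm deep, open at both ends, running along x, parallel to the cross bar. It goes over a screw head from above, either way round, 4 mm clear on each side: about 0.2 rad of free play before the head turns along.
- lid: bright green round flat lid, 140 mm across, 6 mm thick, fixed to the bench; origin at the centre of its underside. The key stands on it near its middle at the start.
- bottle_a: white reagent bottle, 68 mm across, 150 mm tall, loose; origin at the centre of its underside. Bystander.
- bottle_b: clear reagent bottle with red cap, 60 mm across, 130 mm tall, loose; origin at the centre of its underside. Bystander.
- tub: clear plastic bowl, 90 mm across, 50 mm tall, loose; origin at the centre of its underside. Bystander.
There are look-alikes about, which are no part of the job. There is more than one size of the holder; the job needs the smallest.

How it is judged:
By the outcome, as a careful person would: the job done as asked, in the order asked, and still so for the second after the job is handed in, with the robot touching nothing.
It also fails if it takes over 72 s, if anything falls off the work surface, if the arm or the gripper's body presses on something with over 40 N, if the wrist force passes 120 N, or if a joint passes its speed limit or range.

## Working session

There is one attempt and no reset: what is moved stays moved. The work goes in short steps, Python scripts to look and compute and a shell command to move; the robot and the scene stay as the last step left them, time stands still between calls to the robot, and variables do not carry over. Pictures are saved under pics/ and viewed, about 8 in all and at most 12, crops included, and the job is handed in when it is done.

```bash
mkdir -p pics; ls; python3 - <<'E'
from rig import *
import cv2,numpy as np
for n in ("top","side"):
    p,d=camera(n); cv2.imwrite(f"pics/{n}0.png",p); np.save(f"{n}0.npy",d)
    i=camera_info(n); print(n,np.round(i["intrinsics"],1).tolist(),np.round(i["T"],4).tolist())
print(camera_info("wrist")); print(observe())
E
```

```text
pics
top [[489.9, 0.0, 317.6], [0.0, 489.9, 231.3], [0.0, 0.0, 1.0]] [[-0.0087, -0.9859, 0.1672, 0.2583], [-1.0, 0.0079, -0.0054, 0.0468], [0.004, -0.1673, -0.9859, 1.246], [0.0, 0.0, 0.0, 1.0]]
side [[547.6, 0.0, 324.3], [0.0, 547.6, 245.6], [0.0, 0.0, 1.0]] [[0.9931, -0.0744, 0.0907, 0.3475], [-0.1173, -0.6346, 0.7639, -0.8982], [0.0007, -0.7693, -0.6389, 0.8714], [0.0, 0.0, 0.0, 1.0]]
{'intrinsics': array([[354.97975358,   0.        , 316.83372799],
       [  0.        , 354.97975358, 238.60794316],
       [  0.        ,   0.        ,   1.        ]]), 'tool_from_camera': array([[ 9.99999244e-01, -8.93296374e-04, -8.44444420e-04,
         5.12618635e-04],
       [ 1.11441691e-03,  9.48728641e-01,  3.16089741e-01,
        -8.21821037e-02],
       [ 5.18786787e-04, -3.16090443e-01,  9.48728920e-01,
        -1.28402255e-01],
       [ 0.00000000e+00,  0.00000000e+00,  0.00000000e+00,
         1.00000000e+00]])}
{'time': 0.1, 'joint_positions': array([-1.12195512e+00,  4.23842787e-01,  1.63061564e+00, -1.60149205e-05,
        1.08858086e+00, -1.89702111e-02]), 'qd': array([ 0.00136802, -0.0017542 , -0.00340224, -0.00077539,  0.00063593,
       -0.00018261]), 'joint_torque': array([ 2.87219091e-04, -5.58420146e+01, -2.82444423e+01, -6.49477170e-05,
        2.98778745e-03, -1.95785208e-05]), 'eef_pos': array([ 0.28166293, -0.55740098,  0.24457366]), 'ee_rot': array([-3.84637362e-04,  8.51745211e-01, -5.23955697e-01, -6.12609269e-04]), 'contact_force': array([-0.1383648 ,  0.15223196,  0.87009085]), 'torque': array([ 0.02063872,  0.01800585, -0.0049325 ]), 'finger_gap': 0.9986342688489347}
```

View pics/top0.png

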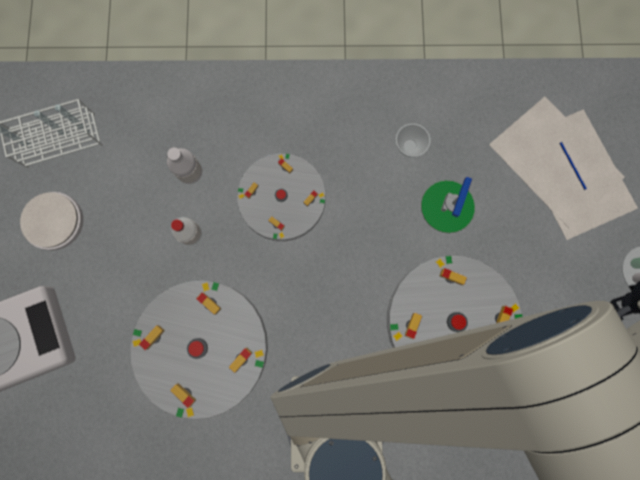

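View pics/side0.png

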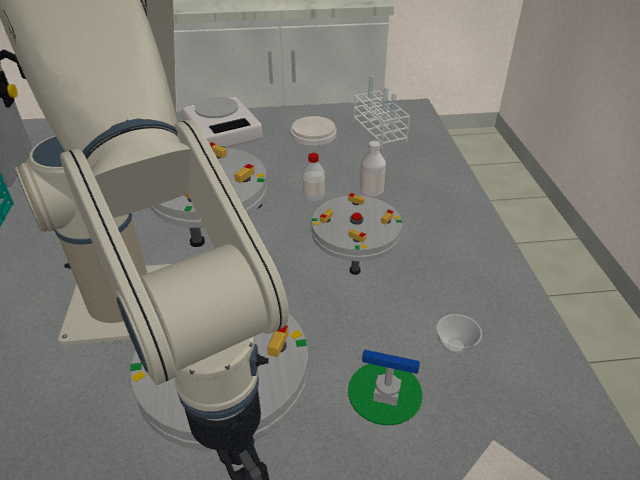

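The top view shows the smallest holder at about px (281,196), with the lid at (448,207) and the key's blue bar on it at (462,197). The bottles are at (182,162) and (185,230), and the bowl is at (413,140). The two larger holders are look-alikes, and the side view agrees.

```bash
cat > h.py <<'E'
from rig import *
import cv2, numpy as np
from scipy.spatial.transform import Rotation as R
def pose():
    s=observe(); q=s["ee_rot"]; return s,np.array(s["eef_pos"]),R.from_quat([q[1],q[2],q[3],q[0]])
def cam(n):
    i=camera_info(n); K=i["intrinsics"]
    if n=="wrist":
        s,p,r=pose(); T=np.eye(4); T[:3,:3]=r.as_matrix(); T[:3,3]=p; T=T@i["tool_from_camera"]
    else: T=i["T"]
    im,d=camera(n); return im,d,K,T
def ray(uv,z,K,T):
    uv=np.atleast_2d(uv).astype(float); v=np.c_[uv,np.ones(len(uv))]@np.linalg.inv(K).T@T[:3,:3].T
    return (T[:3,3]+v*((z-T[2,3])/v[:,2])[:,None])[:,:2]
def mask(im,col):
    h,s,v=cv2.split(cv2.cvtColor(im,cv2.COLOR_BGR2HSV)); h=h.astype(int)
    a,b={"green":(50,80),"yellow":(24,34),"brass":(12,23),"red":(-5,6),"blue":(105,128)}[col]
    hh=np.where(h>170,h-180,h)
    return ((hh>=a)&(hh<=b)&(s>110)&(v>50)).astype(np.uint8)
def blobs(m,amin=4):
    n,l,st,c=cv2.connectedComponentsWithStats(m); return [(st[i,4],c[i],l==i) for i in range(1,n) if st[i,4]>=amin]
def rect(sel):
    return cv2.minAreaRect(np.argwhere(sel)[:,::-1].astype(np.float32))
def delta(x,y,z,yaw):
    """tool-frame shift and turn about tool z to pose; yaw= world angle of tool x (mod pi)"""
    s,p,r=pose(); X=r.as_matrix()[:,0]; a=np.arctan2(X[1],X[0])
    d=-(yaw-a); d=(d+np.pi/2)%np.pi-np.pi/2
    print("t",round(s["time"],2),"tcp",np.round(p,4),"yaw",round(a,3),"tilt",np.round(r.as_matrix()[:,2],3),"j",np.round(s["joint_positions"],2),"F",np.round(s["contact_force"],1),"M",np.round(s["torque"],2),"gap",round(s["finger_gap"],3))
    print(" shift",np.round(r.inv().apply(np.array([x,y,z])-p),4),"turn z",round(d,3))
E
python3 - <<'E'
from h import *
im=cv2.imread("pics/top0.png"); i=camera_info("top");K,T=i["intrinsics"],i["T"]
for col,z in (("green",.085),("yellow",.085),("brass",.105),("red",.105)):
    for a,c,s in blobs(mask(im,col)):
        if 232<c[0]<332 and 148<c[1]<245: print(col,a,np.round(c,1),np.round(ray(c,z,K,T)[0],4))
for col,z in (("green",.006),("blue",.102)):
    for a,c,s in blobs(mask(im,col),60):
        print(col,a,c.round(1),ray(c,z,K,T)[0].round(4),[ray(q,z,K,T)[0].round(4).tolist() for q in cv2.boxPoints(rect(s))])
for q in ((182,162),(185,230),(413,140)): print(ray(q,.07,K,T))
i=camera_info("side");K,T=i["intrinsics"],i["T"]; im=cv2.imread("pics/side0.png")
for a,c,s in blobs(mask(im,"blue"),100): print("side blue",a,c,ray(c,.102,K,T),[ray(q,.102,K,T)[0].round(4).tolist() for q in cv2.boxPoints(rect(s))])
for a,c,s in blobs(mask(im,"green"),600): print("side lid",a,c,ray(c,.006,K,T))
E
```

```text
green 9 [286.9 155.7] [0.6451 0.1145]
green 6 [240.  189.5] [0.56   0.2286]
green 7 [322.1 200.7] [0.5305 0.0286]
green 9 [274.7 235.4] [0.4459 0.1434]
yellow 5 [241.2 195.6] [0.5447 0.2254]
yellow 6 [320.5 194.5] [0.546  0.0325]
yellow 5 [281.4 235.2] [0.4464 0.1273]
brass 14 [280.6 156.6] [0.6361 0.1284]
brass 61 [286.4 166.6] [0.6109 0.1145]
brass 58 [252.5 187.9] [0.5585 0.1956]
brass 9 [321.4 194.9] [0.5401 0.0305]
brass 14 [241.4 195.4] [0.5402 0.2218]
brass 63 [309.  199.3] [0.5294 0.0604]
brass 57 [273.9 221.5] [0.4762 0.1438]
brass 13 [281.  234.9] [0.4438 0.1268]
red 18 [280.7 161.4] [0.624  0.1283]
red 23 [247.5 193.9] [0.5439 0.2074]
red 74 [280.6 194.1] [0.5428 0.1282]
red 20 [314.  193.2] [0.5443 0.0483]
red 25 [280.3 226. ] [0.4651 0.1285]
green 1648 [445.5 207.5] [ 0.5286 -0.2921] [[0.5998, -0.2343], [0.5988, -0.3678], [0.4662, -0.3596], [0.4672, -0.2284]]
blue 90 [572.9 165.9] [ 0.6085 -0.581 ] [[0.6654, -0.5546], [0.6674, -0.5585], [0.5538, -0.6064], [0.5518, -0.6026]]
blue 263 [461.7 196. ] [ 0.5355 -0.3062] [[0.4924, -0.2791], [0.5852, -0.3174], [0.5792, -0.3328], [0.4865, -0.2943]]
[[0.63558042 0.3766161 ]]
[[0.46352223 0.36286566]]
[[ 0.6888312  -0.20182355]]
side blue 724 [390.60220994 361.02624309] [[ 0.5350914  -0.30650229]] [[0.4834, -0.3009], [0.4931, -0.2736], [0.5862, -0.3121], [0.5748, -0.338]]
side lid 2765 [383.91934901 395.98517179] [[ 0.52913313 -0.31091348]]
```

```bash
python3 -m crank '[0,0,0,-0.018,-0.057,0,1, 0,0,0,-0.018,-0.057,0,1, 0,0,0,-0.018,-0.057,0,1, 0,0,0,-0.018,-0.057,0,1, 0,0,0,-0.018,-0.057,0,1, 0,0,0,-0.018,-0.057,0,1, 0,0,-0.185,0,0,0,1, 0,0,-0.185,0,0,0,1, 0,0,-0.185,0,0,0,1, 0,0,-0.185,0,0,0,1, 0,0,-0.185,0,0,0,1, 0,0,-0.185,0,0,0,1, 0,0,-0.185,0,0,0,1, 0,0,-0.185,0,0,0,1, 0,0,-0.185,0,0,0,1, 0,0,-0.185,0,0,0,1, 0,0,-0.185,0,0,0,1, 0,0,-0.185,0,0,0,1, 0,0,-0.06,0,0,0,1]' 100
python3 - <<'E'
from h import *
delta(.535,-.306,.097,1.18)
im,d,K,T=cam("wrist"); cv2.imwrite("pics/w1.png",im)
for a,c,s in blobs(mask(im,"blue"),200):
    r=rect(s);b=ray(cv2.boxPoints(r),.112,K,T); print(a,c,ray(c,.112,K,T),b.round(4).tolist())
for a,c,s in blobs(mask(im,"green"),2000):
    (u,v),w=cv2.minEnclosingCircle(np.argwhere(s)[:,::-1].astype(np.float32)); print("lid",ray((u,v),.006,K,T),w)
im,d,K,T=cam("top")
for a,c,s in blobs(mask(im,"green"),600): print("top lid",a,c,cv2.fitEllipse(cv2.convexHull(np.argwhere(s)[:,::-1].astype(np.float32)))[0])
E
```

```text
time: 2.48
eef_pos: [0.5381, -0.307, 0.2449]
ee_rot: [-0.0, 0.831, 0.557, -0.0]
contact_force: [-0.3, -0.3, 0.7]
finger_gap: 1.001
t 2.48 tcp [ 0.5381 -0.307   0.2449] yaw 1.18 tilt [-0.001  0.    -1.   ] j [-0.54  0.42  1.64  0.    1.08 -1.72] F [-0.3 -0.3  0.7] M [ 0.02 -0.   -0.  ] gap 1.001
 shift [-0.0003 -0.0032  0.1479] turn z 0.0
2376 [316.12752525 219.98442761] [[ 0.53030595 -0.30398863]] [[0.4854, -0.2933], [0.4909, -0.28], [0.5822, -0.3168], [0.576, -0.3318]]
418 [ 87.49521531 360.31578947] [[ 0.57147885 -0.53763957]] [[0.5454, -0.5521], [0.5424, -0.5466], [0.5985, -0.5226], [0.6019, -0.5282]]
lid [[ 0.52914138 -0.29648312]] 66.08562469482422
top lid 1551 [444.00128949 206.81818182] (447.3468017578125, 206.0325927734375)
```

View pics/w1.png

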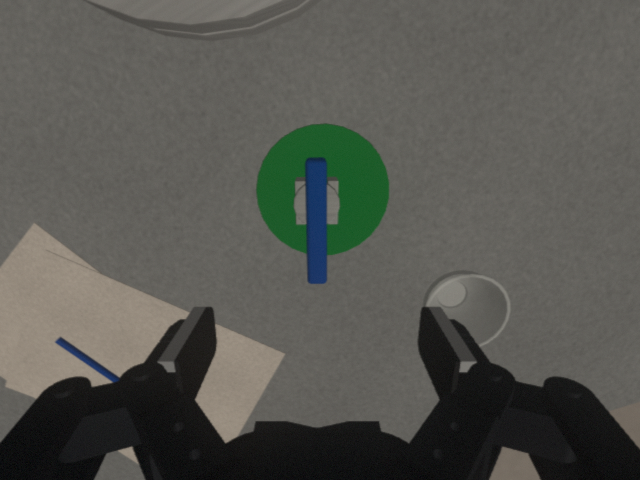

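```bash
python3 -m crank '[0,0,0,-0.0006,-0.0042,0.05,1, 0,0,0,0,0,0.05,1, 0,0,0,0,0,0.035,1, 0,0,0,0,0,0.013,1, 0,0,0,0,0,0,0, 0,0,0,0,0,0,0, 0,0,0,0,0,0,0, 0,0,0,0,0,0,0, 0,0,0,0,0,0,0]' 120
python3 - <<'E'
from h import *
delta(.534,-.306,.097,1.18)
E
```

```text
time: 3.7
eef_pos: [0.5352, -0.3066, 0.0988]
ee_rot: [0.001, 0.832, 0.555, 0.001]
contact_force: [0.3, 0.0, 6.7]
finger_gap: 0.165
t 3.7 tcp [ 0.5352 -0.3066  0.0988] yaw 1.177 tilt [ 0.002 -0.001 -1.   ] j [-0.54  0.6   1.73  0.    0.81 -1.72] F [0.3 0.  6.7] M [ 0.12  0.06 -0.01] gap 0.165
 shift [ 0.0001 -0.0013  0.0018] turn z -0.003
```

```bash
python3 -m crank '[0,0,0,0,0,-0.03,0, 0,0,0,0,0,-0.06,0, 0,0,0,0,0,-0.06,0, 0,0,0,0,0,-0.03,0, 0,0,0,0.0416,-0.0289,0,0, 0,0,0,0.0416,-0.0289,0,0, 0,0,0,0.0416,-0.0289,0,0, 0,0,0,0.0416,-0.0289,0,0, 0,0,0,0.0416,-0.0289,0,0, 0,0,0,0.0416,-0.0289,0,0, 0,0,0,0.0416,-0.0289,0,0, 0,0,-0.182,0,0,0,0, 0,0,-0.182,0,0,0,0, 0,0,-0.182,0,0,0,0, 0,0,-0.182,0,0,0,0, 0,0,-0.182,0,0,0,0, 0,0,-0.182,0,0,0,0, 0,0,-0.182,0,0,0,0, 0,0,0,0,0,0,0]'
cat > holder.py <<'E'
from h import *
import sys
delta(.6163,.1186,.28,2.451)
im,d,K,T=cam("wrist"); cv2.imwrite(sys.argv[1],im); np.savez("w.npz",K=K,T=T)
for col,z in (("green",.085),("yellow",.085),("brass",.105),("red",.105)):
    for a,c,s in blobs(mask(im,col),12):
        p=ray(c,z,K,T)[0]
        if np.hypot(*(p-[.545,.129]))<.12: print(col,a,c.round(0),p.round(4))
E
python3 holder.py pics/w2.png
```

```text
time: 6.08
eef_pos: [0.4587, 0.0403, 0.2771]
ee_rot: [-0.0, 0.339, 0.941, -0.0]
contact_force: [-0.4, 0.7, -4.0]
finger_gap: 0.16
t 6.08 tcp [0.4587 0.0403 0.2771] yaw 2.449 tilt [-0.001 -0.    -1.   ] j [ 0.06  0.14  1.95  0.    1.06 -2.39] F [-0.4  0.7 -4. ] M [ 0.01 -0.05 -0.02] gap 0.16
 shift [-0.0714  0.1608 -0.003 ] turn z -0.002
green 108 [253. 250.] [0.5307 0.0293]
green 99 [394. 282.] [0.4459 0.1438]
brass 120 [242. 261.] [0.5376 0.0281]
brass 126 [383. 272.] [0.4456 0.119 ]
brass 465 [268. 278.] [0.5312 0.0554]
brass 397 [371. 302.] [0.4729 0.1368]
brass 67 [246. 349.] [0.6001 0.0995]
brass 35 [339. 391.] [0.5604 0.1986]
red 171 [252. 282.] [0.5448 0.049 ]
red 160 [372. 292.] [0.4659 0.1289]
```

View pics/w2.png

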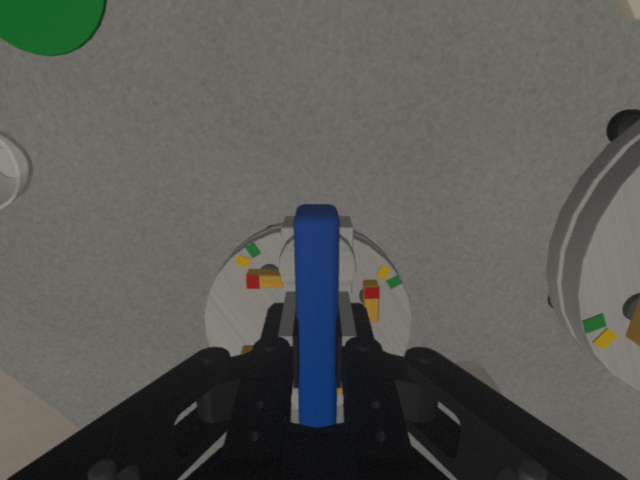

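The wrist view shows the key held centred (bar rows about 205–428, column 317). The holder lies behind it, and its green marks at (253,250) and (394,282) agree with the top view to within 1 mm. Next I work out the key's offset in the hand and the head angles.

```bash
python3 - <<'E'
from h import *
im=cv2.imread("pics/w2.png"); i=camera_info("wrist");K,T=i["intrinsics"],i["tool_from_camera"]
s=max(blobs(mask(im,"blue"),500),key=lambda b:b[0])[2]; yx=np.argwhere(s); print(yx.min(0),yx.max(0))
for v in (yx[:,0].min(),yx[:,0].max()):
    row=yx[np.abs(yx[:,0]-v)<12]; print(v,row[:,1].mean(),ray((row[:,1].mean(),v),-.013,K,T))
im=cv2.imread("pics/top0.png"); i=camera_info("top");K,T=i["intrinsics"],i["T"]
c=np.array([.5453,.1289]); 
m=(mask(im,"brass")|mask(im,"red")|mask(im,"yellow"))
for a,u,s in blobs(m,40):
    p=ray(u,.1,K,T)[0]
    if np.hypot(*(p-c))<.11 and np.hypot(*(p-c))>.04:
        P=ray(np.argwhere(s)[:,::-1],.105,K,T); w,V=np.linalg.eigh(np.cov(P.T)); th=np.arctan2(V[1,1],V[0,1]); rad=np.arctan2(*(p-c)[::-1])
        print(a,P.mean(0).round(4),"dev from radial",round((th-rad)%np.pi,3),np.sqrt(w).round(4))
for r in (-.145,1.426,2.997,-1.716): print((c+.072*np.array([np.cos(r),np.sin(r)])).round(4))
E
```

```text
[205 294] [427 338]
205 316.24454148471614 [[-0.00093611 -0.05424187]]
427 316.9554973821989 [[-0.00079514  0.04047772]]
79 [0.6139 0.1177] dev from radial 0.973 [0.0038 0.0107]
100 [0.5517 0.2033] dev from radial 0.805 [0.0045 0.0142]
83 [0.533  0.0575] dev from radial 1.028 [0.0039 0.0108]
82 [0.4728 0.1391] dev from radial 1.077 [0.0038 0.0109]
[0.6165 0.1185]
[0.5557 0.2001]
[0.4741 0.1393]
[0.5349 0.0577]
```

```bash
python3 - <<'E'
from h import *
delta(.4756,.1413,.21,2.503)
E
```

```text
t 6.12 tcp [0.4588 0.0403 0.2771] yaw 2.447 tilt [-0.001 -0.    -1.   ] j [ 0.06  0.14  1.95 -0.    1.06 -2.39] F [ 0.4  0.8 -4.2] M [ 0.   -0.01 -0.05] gap 0.161
 shift [0.0516 0.0884 0.0671] turn z -0.056
```

```bash
python3 -m crank '[0,0,0,0.0172,0.0295,0,0, 0,0,0,0.0172,0.0295,0,0, 0,0,0,0.0172,0.0295,0,0, 0,0,-0.056,0,0,0.03,0, 0,0,0,0,0,0.03,0, 0,0,0,0,0,0.007,0, 0,0,0,0,0,0,0]'
python3 - <<'E'
from h import *
delta(.4756,.1413,.181,2.503)
for n in("side","wrist"):
    im,d,K,T=cam(n); cv2.imwrite(f"pics/{n}C.png",im)
im=cv2.imread("pics/sideC.png"); w=cv2.imread("pics/wristC.png")
cv2.imwrite("pics/c3.png",np.hstack([cv2.resize(im[120:320,250:450],(400,400)),cv2.resize(w[180:480,170:470],(400,400))]))
E
```

```text
time: 7.0
eef_pos: [0.4759, 0.1414, 0.2104]
ee_rot: [-0.0, 0.313, 0.95, -0.0]
contact_force: [0.4, -0.5, -4.6]
finger_gap: 0.165
t 7.0 tcp [0.4759 0.1414 0.2104] yaw 2.505 tilt [-0. -0. -1.] j [ 0.26  0.28  1.94  0.    0.92 -2.24] F [ 0.4 -0.5 -4.6] M [-0.01 -0.04 -0.01] gap 0.165
 shift [ 0.0001 -0.0002  0.0294] turn z 0.002
```

View pics/c3.png

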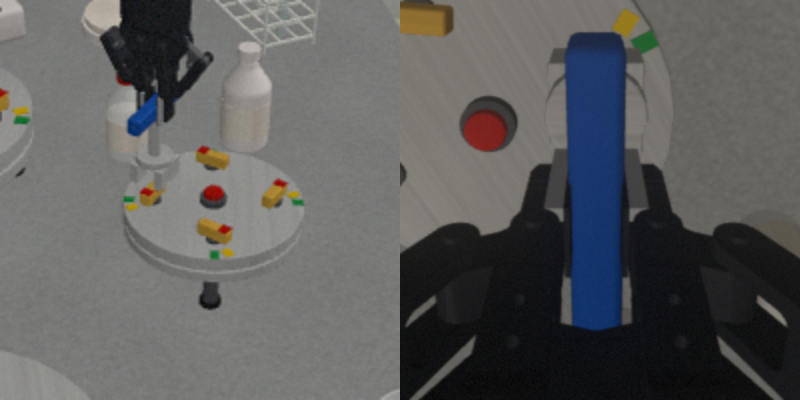

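The key hovers over head C, with the slot lined up with the brass bar (crop, around (150,190)). Now I lower it.

```bash
python3 -m crank '[0,0,0,0,0,0.006,0, 0,0,0,0,0,0.008,0, 0,0,0,0,0,0.008,0, 0,0,0,0,0,0.007,0, 0,0,0,0,0,0,0]'
```

```text
time: 7.72
eef_pos: [0.4753, 0.1413, 0.1805]
ee_rot: [-0.001, 0.312, 0.95, -0.0]
contact_force: [0.6, -0.1, -3.9]
finger_gap: 0.163
```

```bash
python3 -m crank '[0,0,0.15,0,0,0,0, 0,0,0.15,0,0,0,0, 0,0,0.15,0,0,0,0, 0,0,0.15,0,0,0,0, 0,0,0.13,0,0,0,0, 0,0,0,0,0,0,0]'
cat > bar.py <<'E'
from h import *
delta(.4756,.1413,.181,2.503)
im,d,K,T=cam("wrist"); cv2.imwrite("pics/wl.png",im); T=camera_info("wrist")["tool_from_camera"]
s=max(blobs(mask(im,"blue"),500),key=lambda b:b[0])[2]
E=[]
for v in range(220,360,10):
    u=np.where(s[v])[0]; E.append(ray(((u.min()+u.max())/2,v),-.013,K,T)[0])
E=np.array(E); p=np.polyfit(E[:,1],E[:,0],1); print("bar in tool: dx/dy",p[0].round(3),"x at0",p[1].round(4))
E
python3 bar.py
```

```text
time: 8.48
eef_pos: [0.4761, 0.1408, 0.1814]
ee_rot: [0.001, 0.63, 0.776, -0.0]
contact_force: [1.3, -4.5, -4.7]
finger_gap: 0.16
t 8.47 tcp [0.4761 0.1408 0.1814] yaw 1.777 tilt [ 0.001 -0.001 -1.   ] j [ 0.26  0.33  1.96 -0.    0.85 -1.51] F [ 1.3 -4.5 -4.7] M [-1.1  -0.36  0.1 ] gap 0.16
 shift [ 0.0006 -0.0004  0.0004] turn z -0.726
bar in tool: dx/dy 0.006 x at0 -0.0003
```

```bash
python3 -m crank '[0,0,-0.12,0,0,0,0, 0,0,0,0,0,0,0, 0,0,0,0,0,-0.015,0, 0,0,0,0,0,-0.03,0, 0,0,-0.17,0,0,0,0, 0,0,-0.17,0,0,0,0, 0,0,-0.16,0,0,0,0, 0,0,0,0,0,0,0]'
python3 - <<'E'
from h import *
delta(.618,.120,.225,2.40)
E
```

```text
time: 9.52
eef_pos: [0.476, 0.1417, 0.2273]
ee_rot: [0.0, 0.365, 0.931, 0.0]
contact_force: [0.4, 0.2, -3.9]
finger_gap: 0.162
t 9.53 tcp [0.476  0.1417 0.2273] yaw 2.395 tilt [ 0.001  0.    -1.   ] j [ 0.27  0.26  1.92  0.    0.96 -2.13] F [ 0.4  0.2 -3.9] M [-0.01 -0.   -0.01] gap 0.162
 shift [-0.1189  0.0806  0.0024] turn z -0.005
```

```bash
python3 -m crank '[0,0,0,-0.0396,0.0269,0,0, 0,0,0,-0.0396,0.0269,0,0, 0,0,0,-0.0397,0.0268,0,0, 0,0,0,0,0,0.008,0, 0,0,0,0,0,0,0]'
cat > heads.py <<'E'
from h import *
import sys
# screw axes & radials
c=np.array([.5453,.1289]); rad=dict(A=-.145,B=1.426,C=2.997,D=-1.716)
im,d,K,T=cam("wrist"); cv2.imwrite(sys.argv[1],im)
m=mask(im,"brass")|mask(im,"red")
for k,r in rad.items():
    ax=c+.072*np.array([np.cos(r),np.sin(r)]); out=[]
    for col in("brass","red"):
        P=ray(np.argwhere(mask(im,col)>0)[:,::-1],.105,K,T)
        P=P[np.hypot(*(P-ax).T)<.024]; out.append((len(P),P.mean(0) if len(P) else None))
    (nb,pb),(nr,pr)=out
    if nr>20 and nb>20:
        v=pr-pb; w=pr-ax; f=lambda v:(((np.arctan2(v[1],v[0])-r+np.pi)%(2*np.pi))-np.pi).round(3)
        print(k,"nbrass",nb,"nred",nr,"dev(red-brass)",f(v),"dev(red-axis)",f(w),"turn s~",(1.1-f(v)).round(3))
    else: print(k,nb,nr)
E
python3 heads.py pics/w4.png; python3 - <<'E'
from h import *
delta(.618,.120,.181,2.40)
E
```

```text
time: 10.15
eef_pos: [0.6166, 0.12, 0.2173]
ee_rot: [-0.001, 0.365, 0.931, -0.001]
contact_force: [-0.3, 0.5, -4.7]
finger_gap: 0.161
A 0 0
B nbrass 1083 nred 278 dev(red-brass) 0.935 dev(red-axis) 1.106 turn s~ 0.165
C nbrass 1512 nred 434 dev(red-brass) 0.32 dev(red-axis) 0.559 turn s~ 0.78
D nbrass 1135 nred 454 dev(red-brass) 0.984 dev(red-axis) 0.963 turn s~ 0.116
t 10.2 tcp [0.6164 0.1202 0.2177] yaw 2.395 tilt [-0.002 -0.    -1.   ] j [ 0.17  0.46  1.64  0.    1.04 -2.22] F [ 0.1 -0.5 -4.3] M [0.03 0.05 0.03] gap 0.166
 shift [-0.0013  0.001   0.0367] turn z -0.005
```

View pics/w4.png

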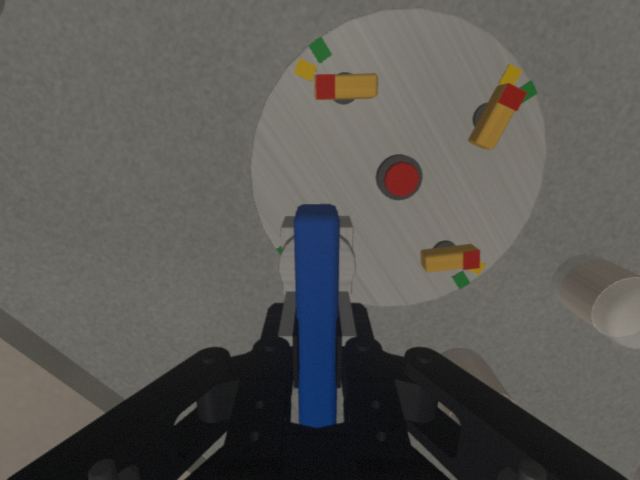

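The picture shows head C turned towards its yellow mark (red end at about (512,95), with yellow at (511,75) and green at (527,92)). Heads B and D are untouched and the key is over A. I'll check C's angle with a cleaner rectangle fit.

```bash
cat > ang.py <<'E'
from h import *
import sys
c=np.array([.5453,.1289]); rad=dict(A=-.145,B=1.426,C=2.997,D=-1.716)
def angles(im,K,T,z=.105):
    hsv=cv2.cvtColor(im,cv2.COLOR_BGR2HSV); out={}
    m=mask(im,"brass")|mask(im,"red"); m=cv2.morphologyEx(m,cv2.MORPH_CLOSE,np.ones((3,3)))
    pix=np.argwhere(m>0)[:,::-1]; P=ray(pix,z,K,T); V=hsv[pix[:,1],pix[:,0],2]; H=hsv[pix[:,1],pix[:,0],0]
    for k,r in rad.items():
        ax=c+.072*np.array([np.cos(r),np.sin(r)]); q=(P-ax)
        ok=(np.hypot(*q.T)<.0195)&((H<22)|(H>170))
        if ok.sum()<60: continue
        Q=q[ok]; w,E=np.linalg.eigh(np.cov(Q.T)); th=np.arctan2(E[1,1],E[0,1])
        red=(H[ok]<7)|(H[ok]>170); vr=Q[red].mean(0)-Q[~red].mean(0)
        if E[:,1]@vr<0: th+=np.pi
        f=lambda a:round(float(1.1-((a-r+np.pi)%(2*np.pi)-np.pi)),3)
        print(k,ok.sum(),"s PCA",f(th),"s red-brass",f(np.arctan2(vr[1],vr[0])),"s red-axis",f(np.arctan2(*Q[red].mean(0)[::-1])),"mean off",Q.mean(0).round(4))
if __name__=="__main__":
    im,d,K,T=cam(sys.argv[2]); cv2.imwrite(sys.argv[1],im); angles(im,K,T)
E
python3 ang.py pics/w5.png wrist
```

```text
B 1184 s PCA 0.069 s red-brass 0.209 s red-axis 0.001 mean off [-0.0017 -0.0022]
C 1749 s PCA 0.566 s red-brass 0.753 s red-axis 0.544 mean off [ 0.0005 -0.0027]
D 1512 s PCA 0.115 s red-brass 0.142 s red-axis 0.135 mean off [ 0.0002 -0.    ]
```

```bash
python3 -m crank '[0,0,0,-0.001,0.001,0.01,0, 0,0,0,0,0,0.009,0, 0,0,0,0,0,0.009,0, 0,0,0,0,0,0.008,0, 0,0,0,0,0,0,0]'
```

```text
time: 10.88
eef_pos: [0.6187, 0.1201, 0.1813]
ee_rot: [-0.001, 0.364, 0.931, -0.0]
contact_force: [-0.4, -0.7, -3.2]
finger_gap: 0.161
```

```bash
python3 -m crank '[0,0,0.155,0,0,0,0, 0,0,0.155,0,0,0,0, 0,0,0.155,0,0,0,0, 0,0,0.155,0,0,0,0, 0,0,0,0,0,0,0]'
python3 bar.py
```

```text
time: 11.5
eef_pos: [0.6191, 0.1197, 0.1823]
ee_rot: [0.0, 0.63, 0.777, -0.0]
contact_force: [-0.5, -2.7, -4.5]
finger_gap: 0.164
t 11.5 tcp [0.6191 0.1197 0.1823] yaw 1.778 tilt [-0.    -0.001 -1.   ] j [ 0.17  0.51  1.66 -0.    0.98 -1.61] F [-0.5 -2.7 -4.5] M [-0.64  0.11  0.11] gap 0.164
 shift [ 0.0507 -0.136   0.0014] turn z -0.725
bar in tool: dx/dy 0.005 x at0 -0.0003
```

```bash
python3 -m crank '[0,0,-0.12,0,0,0,0, 0,0,0,0,0,0,0, 0,0,0,0,0,-0.015,0, 0,0,0,0,0,-0.03,0, 0,0,0.171,0,0,0,0, 0,0,0.171,0,0,0,0, 0,0,0.171,0,0,0,0, 0,0,0.171,0,0,0,0, 0,0,0.171,0,0,0,0, 0,0,0.171,0,0,0,0, 0,0,0,0.0102,-0.0488,0,0, 0,0,0,0.0102,-0.0488,0,0, 0,0,0,0,0,0.01,0, 0,0,0,0,0,0,0]'
python3 ang.py pics/w6.png wrist; python3 - <<'E'
from h import *
delta(.5576,.1985,.181,.87)
E
```

```text
time: 13.3
eef_pos: [0.5577, 0.1989, 0.2176]
ee_rot: [0.0, 0.907, 0.422, 0.0]
contact_force: [0.2, 0.4, -4.8]
finger_gap: 0.163
C 1352 s PCA 0.5 s red-brass 0.341 s red-axis 0.548 mean off [-0.0015  0.0023]
D 963 s PCA 0.187 s red-brass 0.325 s red-axis 0.136 mean off [0.0012 0.0025]
t 13.35 tcp [0.5583 0.1985 0.2179] yaw 0.871 tilt [ 0.001  0.    -1.   ] j [ 0.32  0.41  1.73 -0.    1.01 -0.55] F [-0.7 -0.6 -4.2] M [-0.02 -0.04 -0.01] gap 0.163
 shift [-0.0005 -0.0005  0.0369] turn z 0.001
```

View pics/w6.png

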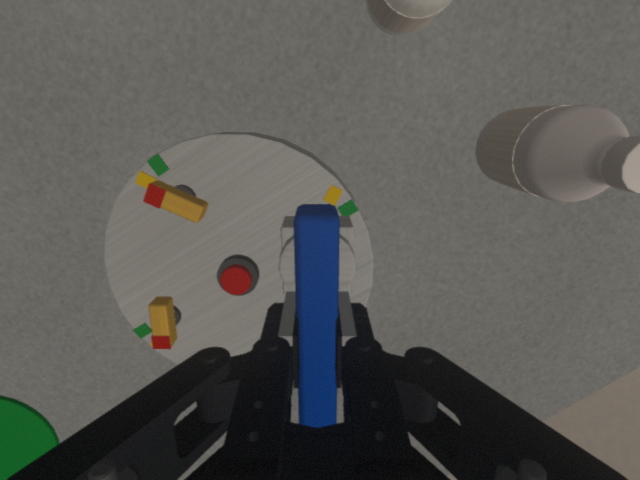

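Key over B, with C at the half mark (red end near yellow at (150,190)). Lowering, then turning.

```bash
python3 -m crank '[0,0,0,0,0,0.01,0, 0,0,0,0,0,0.009,0, 0,0,0,0,0,0.009,0, 0,0,0,0,0,0.008,0, 0,0,0,0,0,0,0]'
```

```text
time: 13.98
eef_pos: [0.5573, 0.1985, 0.1803]
ee_rot: [-0.0, 0.907, 0.422, -0.001]
contact_force: [-0.3, 0.3, -3.4]
finger_gap: 0.163
```

```bash
python3 -m crank '[0,0,0.167,0,0,0,0, 0,0,0.167,0,0,0,0, 0,0,0.167,0,0,0,0, 0,0,0.165,0,0,0,0, 0,0,0,0,0,0,0]'
python3 bar.py
```

```text
time: 14.6
eef_pos: [0.5562, 0.1977, 0.1809]
ee_rot: [0.001, 0.995, 0.102, -0.002]
contact_force: [-3.7, -2.9, -2.9]
finger_gap: 0.168
t 14.6 tcp [0.5562 0.1977 0.1809] yaw 0.204 tilt [-0.004 -0.002 -1.   ] j [ 0.32  0.45  1.75 -0.    0.94  0.12] F [-3.7 -2.9 -2.9] M [-0.79  0.88  0.12] gap 0.168
 shift [-0.0903  0.0389  0.0003] turn z 0.842
bar in tool: dx/dy 0.005 x at0 0.0008
```

```bash
python3 -m crank '[0,0,-0.12,0,0,0,0, 0,0,0,0,0,0,0, 0,0,0,0,0,-0.015,0, 0,0,0,0,0,-0.03,0, 0,0,-0.178,0,0,0,0, 0,0,-0.178,0,0,0,0, 0,0,-0.175,0,0,0,0, 0,0,0,-0.0402,0.026,0,0, 0,0,0,-0.0402,0.026,0,0, 0,0,0,-0.0402,0.026,0,0, 0,0,0,0,0,0.01,0, 0,0,0,0,0,0,0]'
python3 ang.py pics/w7.png wrist; python3 - <<'E'
from h import *
delta(.5368,.0561,.181,.855)
E
```

```text
time: 16.15
eef_pos: [0.5379, 0.0566, 0.2167]
ee_rot: [-0.0, 0.91, 0.414, 0.0]
contact_force: [0.2, 0.1, -4.6]
finger_gap: 0.159
A 1008 s PCA 0.566 s red-brass 0.62 s red-axis 0.539 mean off [-0.0006  0.0009]
B 1755 s PCA 0.57 s red-brass 0.752 s red-axis 0.525 mean off [-0.0029 -0.0006]
C 1549 s PCA 0.542 s red-brass 0.569 s red-axis 0.541 mean off [-0.0002 -0.0005]
t 16.2 tcp [0.5381 0.057  0.2168] yaw 0.855 tilt [ 0.001  0.    -1.   ] j [ 0.08  0.34  1.84  0.    0.96 -0.77] F [ 0.8 -0.5 -3.8] M [-0.02 -0.07  0.03] gap 0.163
 shift [-0.0016 -0.0004  0.0358] turn z 0.0
```

Screws A, B and C all read about 0.55. D is next.

```bash
python3 -m crank '[0,0,0,-0.0015,0,0.01,0, 0,0,0,0,0,0.009,0, 0,0,0,0,0,0.009,0, 0,0,0,0,0,0.008,0, 0,0,0,0,0,0,0]'
```

```text
time: 16.82
eef_pos: [0.5361, 0.0554, 0.1794]
ee_rot: [-0.0, 0.91, 0.415, -0.001]
contact_force: [0.6, 1.1, -3.6]
finger_gap: 0.163
```

```bash
python3 -m crank '[0,0,0.163,0,0,0,0, 0,0,0.163,0,0,0,0, 0,0,0.163,0,0,0,0, 0,0,0.163,0,0,0,0, 0,0,0,0,0,0,0]'
python3 bar.py
```

```text
time: 17.45
eef_pos: [0.5353, 0.0546, 0.1801]
ee_rot: [0.0, 0.995, 0.101, -0.002]
contact_force: [-2.9, -2.1, -3.2]
finger_gap: 0.164
t 17.45 tcp [0.5353 0.0546 0.1801] yaw 0.203 tilt [-0.003 -0.001 -1.   ] j [ 0.08  0.39  1.87 -0.    0.89 -0.12] F [-2.9 -2.1 -3.2] M [-0.71  0.93  0.15] gap 0.164
 shift [-0.041  -0.0969 -0.0008] turn z 0.841
bar in tool: dx/dy 0.003 x at0 0.0008
```

```bash
python3 -m crank '[0,0,-0.12,0,0,0,0, 0,0,0,0,0,0,0, 0,0,0,0,0,-0.015,0, 0,0,0,0,0,-0.03,0, 0,0,-0.184,0,0,0,0, 0,0,-0.184,0,0,0,0, 0,0,-0.184,0,0,0,0, 0,0,-0.184,0,0,0,0, 0,0,-0.184,0,0,0,0, 0,0,-0.184,0,0,0,0, 0,0,-0.184,0,0,0,0, 0,0,-0.184,0,0,0,0, 0,0,-0.184,0,0,0,0, 0,0,0,0.051,-0.0106,0,0, 0,0,0,0.051,-0.0106,0,0, 0,0,0,0,0,0.01,0, 0,0,0,0,0,0,0]'
python3 ang.py pics/w8.png wrist; python3 - <<'E'
from h import *
delta(.4764,.1403,.181,1.976)
E
```

```text
time: 19.62
eef_pos: [0.4769, 0.1407, 0.2157]
ee_rot: [0.0, 0.549, 0.836, 0.0]
contact_force: [-0.3, -0.2, -4.1]
finger_gap: 0.164
D 1161 s PCA 0.49 s red-brass 0.339 s red-axis 0.564 mean off [-0.0028 -0.0012]
t 19.68 tcp [0.4773 0.1403 0.2158] yaw 1.979 tilt [ 0.001  0.    -1.   ] j [ 0.26  0.28  1.93 -0.    0.93 -1.72] F [ 0.4  0.2 -4.2] M [ 0.01 -0.02 -0.04] gap 0.161
 shift [ 0.0004 -0.0008  0.0348] turn z 0.003
```

```bash
python3 -m crank '[0,0,0,0,0,0.01,0, 0,0,0,0,0,0.009,0, 0,0,0,0,0,0.008,0, 0,0,0,0,0,0.008,0, 0,0,0,0,0,0,0]'
```

```text
time: 20.3
eef_pos: [0.4761, 0.1403, 0.1795]
ee_rot: [-0.001, 0.549, 0.836, -0.001]
contact_force: [0.4, 0.3, -3.8]
finger_gap: 0.159
```

```bash
python3 -m crank '[0,0,0.15,0,0,0,0, 0,0,0.15,0,0,0,0, 0,0,0.15,0,0,0,0, 0,0,0.15,0,0,0,0, 0,0,0.15,0,0,0,0, 0,0,0.03,0,0,0,0, 0,0,0.03,0,0,0,0, 0,0,0,0,0,0,0]'
python3 bar.py
```

```text
time: 21.3
eef_pos: [0.4766, 0.139, 0.1804]
ee_rot: [0.001, 0.833, 0.553, -0.001]
contact_force: [1.5, -7.8, -3.0]
finger_gap: 0.162
t 21.3 tcp [0.4766 0.139  0.1804] yaw 1.172 tilt [ 0.    -0.003 -1.   ] j [ 0.26  0.33  1.96 -0.    0.85 -0.91] F [ 1.5 -7.8 -3. ] M [-1.97 -0.22  0.49] gap 0.162
 shift [ 0.0017 -0.0019 -0.0006] turn z -1.331
bar in tool: dx/dy 0.012 x at0 0.0003
```

```bash
python3 -m crank '[0,0,-0.15,0,0,0,0, 0,0,0,0,0,0,0, 0,0,0,0,0,-0.015,0, 0,0,0,0,0,-0.03,0, 0,0,-0.1635,0,0,0,0, 0,0,-0.1635,0,0,0,0, 0,0,-0.1635,0,0,0,0, 0,0,-0.1635,0,0,0,0, 0,0,0,-0.025,0.0409,0,0, 0,0,0,-0.025,0.0409,0,0, 0,0,0,-0.025,0.0409,0,0, 0,0,0,0,0,0.01,0, 0,0,0,0,0,0,0]'
python3 ang.py pics/w9.png wrist; python3 - <<'E'
from h import *
delta(.6188,.1195,.181,1.976)
E
```

```text
time: 22.98
eef_pos: [0.6176, 0.1195, 0.2146]
ee_rot: [-0.001, 0.552, 0.834, -0.001]
contact_force: [-0.2, 0.2, -4.8]
finger_gap: 0.16
B 1233 s PCA 0.566 s red-brass 0.641 s red-axis 0.527 mean off [-0.0013 -0.0007]
C 1790 s PCA 1.128 s red-brass 1.176 s red-axis 1.105 mean off [-0.0005 -0.0008]
D 1531 s PCA 0.553 s red-brass 0.576 s red-axis 0.576 mean off [ 0. -0.]
t 23.02 tcp [0.6175 0.1197 0.215 ] yaw 1.973 tilt [-0.002 -0.    -1.   ] j [ 0.17  0.46  1.64  0.    1.04 -1.8 ] F [-0.8  0.7 -4. ] M [ 0.04 -0.04  0.01] gap 0.163
 shift [-0.0008  0.0012  0.034 ] turn z -0.003
```

C is fully home at about 1.10, and B and D are still at about 0.55. A is next.

```bash
python3 -m crank '[0,0,0,-0.001,0.001,0.01,0, 0,0,0,0,0,0.009,0, 0,0,0,0,0,0.008,0, 0,0,0,0,0,0.007,0, 0,0,0,0,0,0,0]'
```

```text
time: 23.65
eef_pos: [0.6197, 0.119, 0.1805]
ee_rot: [-0.001, 0.551, 0.834, -0.001]
contact_force: [-0.4, 0.6, -4.4]
finger_gap: 0.164
```

```bash
python3 -m crank '[0,0,0.15,0,0,0,0, 0,0,0.15,0,0,0,0, 0,0,0.15,0,0,0,0, 0,0,0.15,0,0,0,0, 0,0,0.15,0,0,0,0, 0,0,0.03,0,0,0,0, 0,0,0.03,0,0,0,0, 0,0,0,0,0,0,0]'
python3 bar.py
```

```text
time: 24.65
eef_pos: [0.62, 0.1175, 0.1815]
ee_rot: [0.001, 0.835, 0.55, -0.001]
contact_force: [-0.3, -6.6, -3.3]
finger_gap: 0.161
t 24.65 tcp [0.62   0.1175 0.1815] yaw 1.165 tilt [-0.001 -0.003 -1.   ] j [ 0.17  0.51  1.66 -0.    0.98 -0.99] F [-0.3 -6.6 -3.3] M [-1.49  0.21  0.57] gap 0.161
 shift [-0.0351 -0.1421  0.0005] turn z -1.338
bar in tool: dx/dy 0.014 x at0 0.0003
```

```bash
python3 -m crank '[0,0,-0.15,0,0,0,0, 0,0,0,0,0,0,0, 0,0,0,0,0,-0.015,0, 0,0,0,0,0,-0.03,0, 0,0,0.182,0,0,0,0, 0,0,0.182,0,0,0,0, 0,0,0.182,0,0,0,0, 0,0,0.182,0,0,0,0, 0,0,0.182,0,0,0,0, 0,0,0,-0.0135,-0.0487,0,0, 0,0,0,-0.0135,-0.0487,0,0, 0,0,0,0,0,0.01,0, 0,0,0,0,0,0,0]'
python3 - <<'E'
from h import *
delta(.5567,.1978,.181,.405)
E
```

```text
time: 26.32
eef_pos: [0.557, 0.1982, 0.2166]
ee_rot: [0.0, 0.98, 0.2, 0.0]
contact_force: [-0.1, -0.4, -3.3]
finger_gap: 0.163
t 26.32 tcp [0.557  0.1982 0.2166] yaw 0.404 tilt [ 0. -0. -1.] j [ 0.32  0.41  1.73 -0.    1.   -0.08] F [-0.1 -0.4 -3.3] M [-0.04 -0.03  0.02] gap 0.163
 shift [-0.0004  0.0003  0.0356] turn z -0.001
```

```bash
python3 -m crank '[0,0,0,0,0,0.01,0, 0,0,0,0,0,0.009,0, 0,0,0,0,0,0.008,0, 0,0,0,0,0,0.008,0, 0,0,0,0,0,0,0]'
```

```text
time: 26.95
eef_pos: [0.5566, 0.1978, 0.1803]
ee_rot: [0.0, 0.98, 0.201, -0.001]
contact_force: [0.8, -0.0, -3.7]
finger_gap: 0.164
```

```bash
python3 -m crank '[0,0,0.15,0,0,0,0, 0,0,0.15,0,0,0,0, 0,0,0.15,0,0,0,0, 0,0,0.15,0,0,0,0, 0,0,0.15,0,0,0,0, 0,0,0.03,0,0,0,0, 0,0,0.03,0,0,0,0, 0,0,0,0,0,0,0]'
python3 bar.py
```

```text
time: 27.95
eef_pos: [0.5547, 0.1976, 0.1808]
ee_rot: [0.001, 0.98, -0.201, -0.002]
contact_force: [-7.0, -1.8, -1.6]
finger_gap: 0.163
t 27.95 tcp [0.5547 0.1976 0.1808] yaw -0.405 tilt [-0.005 -0.002 -1.   ] j [ 0.32  0.45  1.75 -0.    0.94  0.73] F [-7.  -1.8 -1.6] M [-0.29  1.6   0.52] gap 0.163
 shift [-0.0505  0.0829  0.0004] turn z 0.234
bar in tool: dx/dy 0.012 x at0 0.0009
```

```bash
python3 -m crank '[0,0,-0.15,0,0,0,0, 0,0,0,0,0,0,0, 0,0,0,0,0,-0.015,0, 0,0,0,0,0,-0.03,0, 0,0,-0.165,0,0,0,0, 0,0,-0.165,0,0,0,0, 0,0,-0.165,0,0,0,0, 0,0,-0.165,0,0,0,0, 0,0,0,-0.0249,0.041,0,0, 0,0,0,-0.0249,0.041,0,0, 0,0,0,-0.0249,0.041,0,0, 0,0,0,0,0,0.01,0, 0,0,0,0,0,0,0]'
python3 ang.py pics/w10.png wrist; python3 - <<'E'
from h import *
delta(.5359,.0554,.181,.405)
E
```

```text
time: 29.62
eef_pos: [0.537, 0.0556, 0.2167]
ee_rot: [-0.0, 0.98, 0.2, 0.0]
contact_force: [0.0, -0.9, -3.6]
finger_gap: 0.165
A 1073 s PCA 1.1 s red-brass 1.118 s red-axis 1.128 mean off [-0.0003 -0.0001]
B 1750 s PCA 1.128 s red-brass 1.169 s red-axis 1.091 mean off [-0.0009  0.0005]
C 1473 s PCA 1.102 s red-brass 1.105 s red-axis 1.108 mean off [-0.0005  0.0001]
t 29.68 tcp [0.5372 0.0561 0.2169] yaw 0.403 tilt [ 0.001  0.    -1.   ] j [ 0.08  0.34  1.84  0.    0.96 -0.32] F [ 0.3  0.8 -4.2] M [ 0.01 -0.    0.03] gap 0.159
 shift [-0.0015  0.0001  0.0359] turn z -0.002
```

A, B and C are home. Last screw, D.

```bash
python3 -m crank '[0,0,0,-0.001,0,0.01,0, 0,0,0,0,0,0.009,0, 0,0,0,0,0,0.008,0, 0,0,0,0,0,0.008,0, 0,0,0,0,0,0,0]'
```

```text
time: 30.3
eef_pos: [0.5353, 0.0552, 0.1805]
ee_rot: [-0.0, 0.98, 0.201, -0.001]
contact_force: [0.7, 0.4, -4.5]
finger_gap: 0.162
```

```bash
python3 -m crank '[0,0,0.15,0,0,0,0, 0,0,0.15,0,0,0,0, 0,0,0.15,0,0,0,0, 0,0,0.15,0,0,0,0, 0,0,0.15,0,0,0,0, 0,0,0.03,0,0,0,0, 0,0,0.03,0,0,0,0, 0,0,0,0,0,0,0]'
python3 bar.py
```

```text
time: 31.3
eef_pos: [0.5336, 0.0548, 0.181]
ee_rot: [0.001, 0.98, -0.201, -0.002]
contact_force: [-6.0, -1.4, -0.4]
finger_gap: 0.163
t 31.3 tcp [0.5336 0.0548 0.181 ] yaw -0.405 tilt [-0.005 -0.001 -1.   ] j [ 0.08  0.38  1.87 -0.    0.89  0.49] F [-6.  -1.4 -0.4] M [-0.23  1.42  0.5 ] gap 0.163
 shift [-0.0874 -0.0566  0.0002] turn z 0.234
bar in tool: dx/dy 0.011 x at0 0.0008
```

```bash
python3 -m crank '[0,0,-0.15,0,0,0,0, 0,0,0,0,0,0,0, 0,0,0,0,0,-0.015,0, 0,0,0,0,0,-0.045,0, 0,0,0,0,0,-0.04,0, 0,0,0,0.0121,0.0493,0,0, 0,0,0,0.0121,0.0493,0,0, 0,0,0,0.0121,0.0493,0,0, 0,0,0,0.0121,0.0493,0,0, 0,0,0,0.0121,0.0493,0,0, 0,0,0,0.0121,0.0493,0,0, 0,0,0,0.0121,0.0493,0,0, 0,0,0,0,0,0,0]'
python3 ang.py pics/w11.png wrist; python3 - <<'E'
from h import *
delta(.5304,-.3004,.103,-.255)
im,d,K,T=cam("top"); cv2.imwrite("pics/top11.png",im)
from ang import angles; angles(im,K,T)
E
```

```text
time: 32.98
eef_pos: [0.5305, -0.3037, 0.2826]
ee_rot: [0.001, 0.991, -0.131, 0.001]
contact_force: [0.2, 0.6, -4.1]
finger_gap: 0.163
t 33.02 tcp [ 0.5304 -0.3018  0.2823] yaw -0.261 tilt [ 0.001 -0.001 -1.   ] j [-0.54  0.36  1.63  0.    1.15 -0.28] F [ 0.  -0.  -3.4] M [ 0.05 -0.02 -0.  ] gap 0.163
 shift [-0.0006 -0.0014  0.1793] turn z -0.006
A 86 s PCA 1.036 s red-brass 1.15 s red-axis 1.169 mean off [ 0.0001 -0.0003]
B 84 s PCA 1.151 s red-brass 1.168 s red-axis 1.042 mean off [-0.0019 -0.0011]
C 85 s PCA 1.12 s red-brass 1.133 s red-axis 1.074 mean off [-0.001  -0.0007]
D 88 s PCA 1.078 s red-brass 1.07 s red-axis 1.2 mean off [-0.0019 -0.0007]
```

All four are at about 1.1. Now I lower the key onto the lid.

```bash
python3 -m crank '[0,0,0,-0.0006,-0.001,0.06,0, 0,0,0,0,0,0.06,0, 0,0,0,0,0,0.04,0, 0,0,0,0,0,0.015,0, 0,0,0,0,0,0.005,0, 0,0,0,0,0,0,0]'; python3 - <<'E'
from h import *
delta(.5304,-.3004,.0985,-.255)
im,d,K,T=cam("side"); cv2.imwrite("pics/s12.png",cv2.resize(im[280:460,290:490],(800,720))[:600])
E
```

```text
time: 33.83
eef_pos: [0.5312, -0.2992, 0.1028]
ee_rot: [0.0, 0.992, -0.128, 0.001]
contact_force: [0.3, -0.2, -3.7]
finger_gap: 0.163
t 33.83 tcp [ 0.5312 -0.2992  0.1028] yaw -0.256 tilt [ 0.002 -0.001 -1.   ] j [-0.53  0.59  1.75  0.    0.8  -0.28] F [ 0.3 -0.2 -3.7] M [ 0.02  0.03 -0.04] gap 0.163
 shift [-0.0005  0.0013  0.0043] turn z -0.001
```

View pics/s12.png

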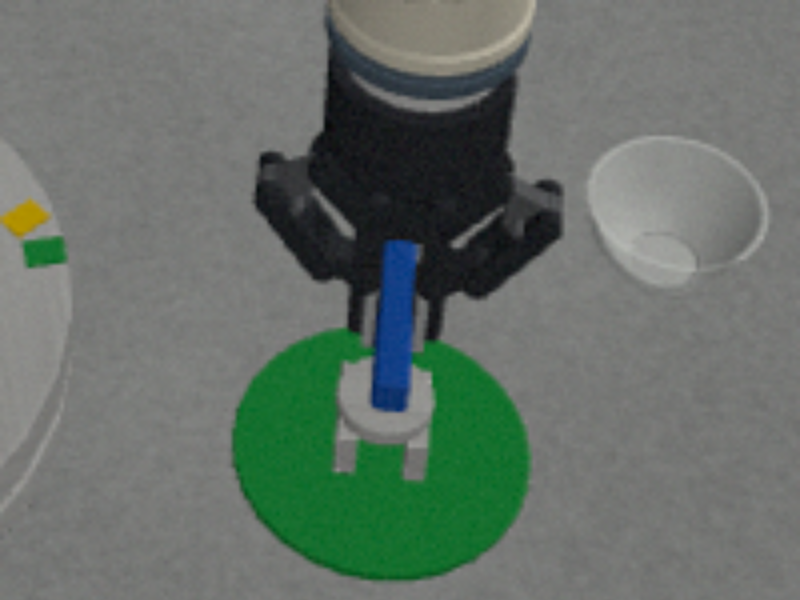

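The key is upright just above the lid's middle (jaws at about (380,470) in the crop, lid centre about (380,450)). I'll ease it down until it touches.

```bash
python3 -m crank '[0,0,0,0,0,0.002,0, 0,0,0,0,0,0.0015,0, 0,0,0,0,0,0.001,0, 0,0,0,0,0,0,0]'; python3 -c "
from h import *
delta(.531,-.3,.0985,-.255)"
```

```text
time: 34.38
eef_pos: [0.5307, -0.2994, 0.0988]
ee_rot: [0.0, 0.992, -0.128, 0.001]
contact_force: [-2.7, 1.9, 10.0]
finger_gap: 0.166
t 34.38 tcp [ 0.5307 -0.2994  0.0988] yaw -0.256 tilt [ 0.002 -0.001 -1.   ] j [-0.53  0.59  1.75  0.    0.8  -0.28] F [-2.7  1.9 10. ] M [ 0.41  0.54 -0.04] gap 0.166
 shift [0.0004 0.0006 0.0003] turn z -0.001
```

```bash
python3 -m crank '[0,0,0,0,0,0,0.25, 0,0,0,0,0,0,0.35, 0,0,0,0,0,0,0.6, 0,0,0,0,0,0,0.6, 0,0,0,0,0,-0.01,0.6, 0,0,0,0,0,-0.04,0.6, 0,0,0,0,0,-0.06,0.6, 0,0,0,0,0,-0.06,0.6, 0,0,0,0,0,0,0.6]'
python3 - <<'E'
from h import *
from ang import angles
delta(.531,-.3,.0985,-.255)
im,d,K,T=cam("top"); cv2.imwrite("pics/top13.png",im); angles(im,K,T)
im,d,K,T=cam("side"); im2,*_=cam("wrist"); cv2.imwrite("pics/e13.png",np.hstack([im[130:480,180:540],cv2.resize(im2,(467,350))])[:, :800])
E
```

```text
time: 35.5
eef_pos: [0.5328, -0.3005, 0.2734]
ee_rot: [0.002, 0.992, -0.128, 0.005]
contact_force: [0.0, -0.1, 0.1]
finger_gap: 0.599
t 35.5 tcp [ 0.5328 -0.3005  0.2734] yaw -0.256 tilt [ 0.01  -0.006 -1.   ] j [-0.53  0.37  1.64  0.    1.12 -0.28] F [ 0.  -0.1  0.1] M [ 0.04  0.02 -0.04] gap 0.599
 shift [-0.0037 -0.0006  0.1748] turn z -0.001
A 86 s PCA 1.034 s red-brass 1.151 s red-axis 1.169 mean off [ 0.0002 -0.0003]
B 84 s PCA 1.128 s red-brass 1.153 s red-axis 1.012 mean off [-0.0021 -0.0012]
C 86 s PCA 1.123 s red-brass 1.127 s red-axis 1.074 mean off [-0.0011 -0.0006]
D 89 s PCA 1.08 s red-brass 1.057 s red-axis 1.184 mean off [-0.0018 -0.0007]
```

View pics/e13.png

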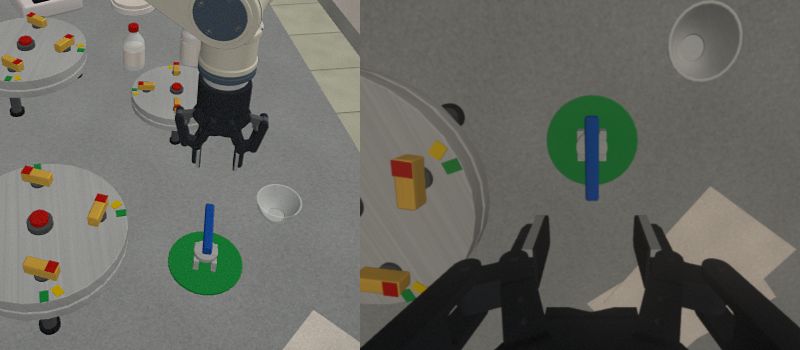

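The key stands upright and free near the middle of the lid, and the gripper is clear of it. The bowl and bottles are where they were. Handing in.

```bash
python3 -c "
from rig import *
print(close_job())"
```

```text
the job is handed in; nothing more can be done
None
```

I tightened the four cover screws of the smallest holder with the blue-handled key, in cross order and in two passes, and handed the job in at about 36 s of the 72 s limit.

- **Order:** both passes went far-left-to-right in the same crosswise order: the screw nearest the robot, the one opposite it, then the left and right pair. I did not work out which of these is screw1, only which ones are opposite.
- **First pass:** after it, the wrist camera read every screw at 0.49–0.58 rad, against 0.55 at the yellow mark.
- **Second pass:** each screw was turned to its hard stop, where the turning moment rose from about 0.1 to about 0.5 N m. The wrist camera then read three screws at about 1.10–1.13 rad. The last one was checked only by its moment and the coarser top camera.
- **Key:** it stands upright and released near the middle of the green lid, with the gripper clear and no force on it.
- **Bottles and bowl:** I saw no change in the final views, but I did not measure their positions again. One bottle is partly hidden behind the arm in the last side view.

**Disagreements:** the top camera's final readings scatter between 1.01 and 1.18 rad depending on the method, because its pixels are coarse. One of my angle estimates (the line from the brass part to the red end) was often off by up to 0.2 rad. I relied on the other two estimates and the hard-stop moment instead.

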